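# Push the chopping board home into its corner stop

## Robot

A 6-joint arm with a two-finger parallel gripper is mounted at the origin on a cart in front of the work surface, level with it; the furniture and walls round the work are solid. World frame = base frame: x ahead of the robot, y to its left, z up, the work surface at z = 0. Lengths are in m, angles in rad, forces in N, time in s.
With the tool pointing down it reaches from about 0.4 to 0.825 m from the base axis. Payload 7 kg.
Tool frame: the origin (TCP) lies on the mounting face of the last link; the fingertips stand 173 mm ahead of it and the grasp point (between the pads) lies 155 mm ahead of it; z points along the fingers, y is the line along which they close (so a half turn about z gives the same grasp; the last joint's range is limited). The gripper opens to 85 mm and grips with 20 to 120 N. Pads are 22 mm wide; open, the fingers measure 114 mm over their backs; the gripper's body (76 mm by 85 mm) begins 54 mm behind the grasp point. The pads swing forward as they close: fully open they stand 13 mm farther back than shut.
Start: joints at [-1.045, 0.359, 0.012, 0, -1.224, -0.288], TCP at [0.159, -0.656, 0.405] pointing down, gripper open.
Joint ranges: [-3.07, 3.07], [-1.43, 2.12], [-1.02, 1.25], [-3.03, 1.67], [-3.05, -0], [-3.03, 3.03]. Speed limits (rad/s): [2.39, 2.39, 3.01, 3.14, 3.14, 3.14].

## Interface

Orientations are given as a unit quaternion [w, x, y, z].
In Python, from cell import move_to, move_l, goto_joints, set_gripper, pause, solve_ik, get_image, camera_model, IKError, close_job, get_clock, get_q, get_qd, get_tau, get_eef_pos, get_tool_rot, get_force, get_wrist_torque, get_gripper_width, get_finger_force gives the robot as it stands. Calls block until the motion is done:
- move_to(position, orientation): joint-space move of the TCP to a pose.
- move_l(position, frame=None, vel=0.15, force_limit=None): straight line of the TCP; frame=None keeps the orientation; vel is the mean speed in m/s. With force_limit (N) it stops when the force on the tool has changed by that much, and returns True; else False.
- goto_joints(angles): joint-space move.
- set_gripper(opening): opening from 0.0 (shut) to 1.0 (fully open); the grip force is fixed at half the most; returns when the fingers have stopped.
- pause(seconds).
- solve_ik(position, orientation): joint angles nearest the present ones, or None.
- get_image(name): name is "scene" or "top" or "wrist"; returns (picture, depth): 384x512x3 uint8, red, green, blue; 384x512 float32, m along the optical axis (not along the pixel's ray), 0 where there is no reading.
- camera_model(name): a dict with "vfov" (degrees; the focal length in pixels is half the picture's height over the tangent of half this angle, whatever the lens; pixels are square), "cx", "cy" (the principal point, pixels), "k1" (the pictures are not rectified: a ray, as slopes to the right and down, at radius r is drawn at 1 + k1 r^2 times it, then the intrinsics apply), "extrinsics" (4x4, takes a point from world to camera coordinates). Camera axes: x right, y up, looking along -z (the intrinsics and any distortion apply to the point x, -y, -z); pixel columns grow to the right and rows downward; lengths in m; the calibration is good to about 2 mm. A picture is of the moment at which its call begins: read the wrist's pose just before it. camera_model takes no time and is no camera call; for the wrist camera it gives the pose at the moment of the call.
A pose or a line that the arm cannot do raises IKError and nothing moves.
- close_job(): hands the job in; it is judged then, once.
Readings, each from a call of its own:
- get_clock(): time.
- get_q(): joint angles.
- get_qd(): joint speeds.
- get_tau(): joint torques, N m.
- get_eef_pos(): TCP position.
- get_tool_rot(): TCP orientation.
- get_force(): force on the tool from outside, world axes, zero at the start.
- get_wrist_torque(): the same for the moment, N m.
- get_gripper_width(): opening from 0.0 (shut) to 1.0 (fully open).
- get_finger_force(): force on a finger pad.
Only numpy, scipy, OpenCV 4.12 (cv2) and the standard library are available. Lean on these libraries where they do the work, as an engineer would, in place of code of your own. Each camera call takes 0.05 s, during which the arm holds its last target. There are 200 camera calls.

## Task

Push the wooden chopping board along the worktop into the L-shaped wooden corner stop, until its long far edge lies flush against the long rail and its right-hand short edge flush against the short rail. Only push it with the fingers, do not lift it; the jam jar standing on the board must ride along upright without being touched, and the mug, salt shaker and spice jar are to stay where they are. Leave the board there and take the hand away.

Things in the scene. Friction and masses are not known exactly. Their poses are not given: they have to be found in the camera images.
- board: Loose wooden chopping board lying flat, a plain slab 210 x 300 x 22 mm (x, y, z), about 0.5 kg. Origin: centre of its underside. x across its width (towards the long rail), y along its length to the left, z up. It starts with its centre 25 to 60 mm short of home in both directions, turned up to 0.15 rad out of line with them; with the jar on it it slides under some 3 to 10 N. Too wide to grip from above.
- corner_stop: L-shaped wooden stop fixed to the worktop, rails 18 mm thick, 26 mm high, standing before the microwave, turned by -0.60 to -0.40 rad. Origin: inside corner, at the worktop. x points away from the robot (and a little right), y left along the long rail. Long rail: inner face x = 0, from y = 0 to 240 mm. Short rail: inner face y = 0, from x = 0 to -160 mm. Board home: its origin at x = -105, y = +150 mm here, axes parallel to these.
- board_back_right (a point): The board's far right corner, at half its thickness: (105, -150, 11) mm in the board's frame. Home is at the inside corner of the stop.
- board_back_left (a point): The board's far left corner, (105, 150, 11) mm in the board's frame; home against the plane of the long rail (60 mm beyond the rail's end).
- board_right_mid (a point): Middle of the board's right-hand short edge, (0, -150, 11) mm in the board's frame; home against the short rail.
- jam_jar: Round jam jar with a white lid, 68 mm in diameter, 84 mm high, 0.25 kg, loose, standing on the board, its axis 0 to 30 mm beyond the board's middle and up to 45 mm to either side. Its lid is 106 mm above the worktop. Origin: centre of its underside. It rides along if the board is not jerked; the robot must not touch it.
- mug: White mug with a handle, 92 x 127 x 95 mm, origin at the centre of its underside. Bystander to the right of the board; it stands in one of three places in random order with the salt shaker and the spice jar.
- salt_shaker: Salt shaker, glass below and grey cap, 44 mm in diameter, 90 mm high, origin at the centre of its underside. Bystander to the right of the board.
- spice_jar: Spice jar with a green cap, 46 mm in diameter, 106 mm high, origin at the centre of its underside. Bystander to the right of the board.
Not all that is in view belongs to the job. What is shaped like the jam_jar but orange or purple is not meant.

How it is judged:
By the outcome, as a careful person would: the job done as asked, in the order asked, and still so for the second after the job is handed in, with the robot touching nothing.
It also fails if it takes over 67 s, if anything falls off the work surface, if the arm or the gripper's body presses on something with over 40 N, if the wrist force passes 120 N, or if a joint passes its speed limit or range.

## Working session

There is one attempt and no reset: what is moved stays moved. The work goes in short steps, each a Python script; the robot and the scene stay as the last script left them, time stands still between calls to the robot, and variables do not carry over. Pictures are saved under pics/ and viewed, at most 10 in all, crops included, and the job is handed in when it is done.

```bash
mkdir -p pics
cat > h.py <<'E'
import numpy as np, cv2
from cell import *
def grab(n,f=None):
    m=camera_model(n); im,d=get_image(n)
    if f: cv2.imwrite('pics/'+f,im[:,:,::-1])
    return im,d,m
def pts(im,d,m):
    h,w=d.shape; f=h/2/np.tan(np.radians(m['vfov'])/2)
    v,u=np.mgrid[:h,:w]; K=np.array([[f,0,m['cx']],[0,f,m['cy']],[0,0,1.]])
    uv=np.stack([u,v],-1).reshape(-1,2).astype(float)
    s=(uv-[m['cx'],m['cy']])/f; r=s.copy()
    for _ in range(10): r=s/(1+m['k1']*(r**2).sum(1,keepdims=True))
    E=np.linalg.inv(m['extrinsics'])
    ray=np.c_[r[:,0],-r[:,1],-np.ones(len(r))]
    W=(ray*d.reshape(-1,1))@E[:3,:3].T+E[:3,3]
    return W.reshape(h,w,3),(ray@E[:3,:3].T).reshape(h,w,3),E[:3,3]
E
python3 - <<'E'
from h import *
a=grab('top','top.png');b=grab('scene','scene.png')
cv2.imwrite('pics/both.png',cv2.resize(np.vstack([a[0],b[0]])[:,:,::-1],None,fx=.78,fy=.78))
np.savez('top.npz',im=a[0],d=a[1]);print(a[2],get_tool_rot(),get_clock())
E
```

```text
{'vfov': 55.1198658599368, 'cx': 257.1892811115648, 'cy': 193.967690520172, 'k1': -0.02074293051355536, 'extrinsics': array([[ 2.06083874e-02, -9.99780428e-01,  3.79331449e-03,
        -6.91055784e-02],
       [ 9.81338024e-01,  2.09534703e-02,  1.91145585e-01,
        -5.72757728e-01],
       [-1.91183098e-01, -2.16678505e-04,  9.81554367e-01,
        -1.00187612e+00],
       [ 0.00000000e+00,  0.00000000e+00,  0.00000000e+00,
         1.00000000e+00]])} [-1.38146347e-04 -1.18569812e-01  9.92945469e-01  6.90171297e-04] 0.1
```

View pics/top.png

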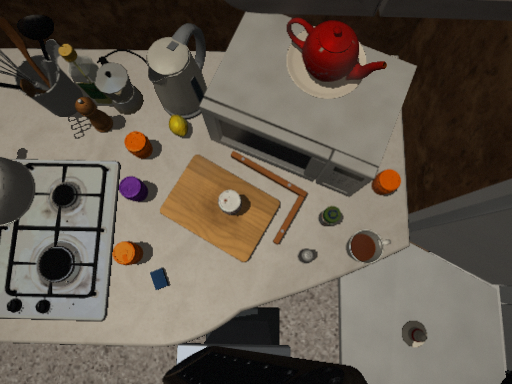

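View pics/scene.png

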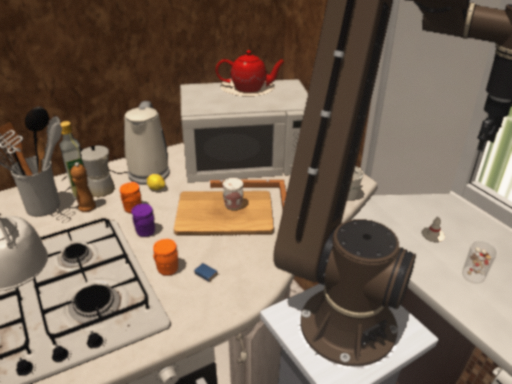

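The top view shows the board around (220,207) with the white-lidded jam jar on it at (230,202). The orange and purple jars at (138,144), (133,188), (127,253) and (388,182) are lookalikes. The stop's corner is at (305,193), with rail ends at (233,154) and (277,242). On the right are the salt shaker (306,255), spice jar (331,215) and mug (365,247).

```bash
cat >> h.py <<'E'
def plane(rays,o,z): return o+rays*((z-o[2])/rays[...,2:])
def rect(mask,P):
    n,l,s,c=cv2.connectedComponentsWithStats(mask.astype(np.uint8)); k=1+np.argmax(s[1:,4]); m=l==k
    cn=max(cv2.findContours(m.astype(np.uint8),cv2.RETR_EXTERNAL,cv2.CHAIN_APPROX_NONE)[0],key=len)[:,0]
    return m,P[cn[:,1],cn[:,0],:2]
def line(p):
    c=p.mean(0); return c,np.linalg.svd(p-c)[2][0]
def look(f=None,verbose=True):
    im,d,m=grab('top',f); W,R,o=pts(im,d,m)
    hsv=cv2.cvtColor(im,cv2.COLOR_RGB2HSV).astype(int); H,S,V=hsv[...,0],hsv[...,1],hsv[...,2]
    roi=np.zeros(d.shape,bool); roi[140:275,155:315]=1
    wood=roi&(H>5)&(H<25)&(S>110)
    return im,d,W,R,o,H,S,V,roi,wood
E
python3 - <<'E'
from h import *
im,d,W,R,o,H,S,V,roi,wood=look()
print([ (u,v,H[v,u],S[v,u],V[v,u],W[v,u].round(3)) for u,v in [(200,190),(240,235),(220,225),(260,170),(290,215),(290,184),(230,202),(306,255),(331,215),(255,200),(300,200)]])
vis=im.copy(); vis[wood]=[0,255,0]; vis[roi&(W[...,2]>.016)&(W[...,2]<.024)]=[0,0,255]
cv2.imwrite('pics/m1.png',cv2.resize(np.hstack([im[130:280,150:350],vis[130:280,150:350]])[:,:,::-1],None,fx=2,fy=2,interpolation=0))
E
```

```text
[(200, 190, np.int64(16), np.int64(156), np.int64(157), array([0.589, 0.113, 0.021])), (240, 235, np.int64(16), np.int64(160), np.int64(148), array([ 0.458, -0.01 ,  0.019])), (220, 225, np.int64(15), np.int64(163), np.int64(142), array([0.486, 0.05 , 0.022])), (260, 170, np.int64(13), np.int64(189), np.int64(112), array([ 0.653, -0.064,  0.025])), (290, 215, np.int64(13), np.int64(190), np.int64(126), array([ 0.519, -0.154,  0.029])), (290, 184, np.int64(14), np.int64(55), np.int64(121), array([ 0.611, -0.154,  0.029])), (230, 202, np.int64(21), np.int64(29), np.int64(182), array([0.54 , 0.016, 0.106])), (306, 255, np.int64(20), np.int64(26), np.int64(148), array([ 0.403, -0.192,  0.088])), (331, 215, np.int64(36), np.int64(159), np.int64(69), array([ 0.511, -0.258,  0.105])), (255, 200, np.int64(16), np.int64(161), np.int64(135), array([ 0.562, -0.051,  0.022])), (300, 200, np.int64(13), np.int64(189), np.int64(127), array([ 0.565, -0.184,  0.023]))]
```

View pics/m1.png

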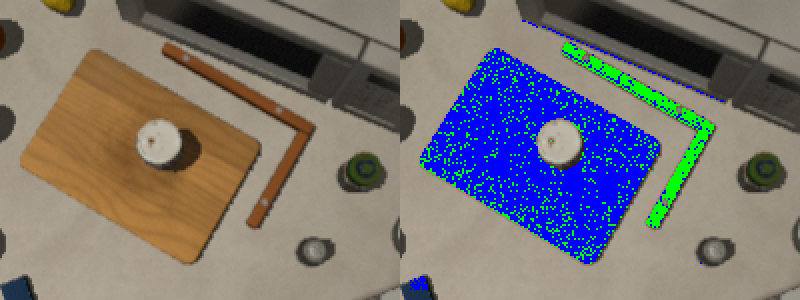

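The masks separate the board (blue) from the rails (green) cleanly. The white-lidded jar at about (160,143) in the crop is the only one standing on the board, so it is the jam jar. Next I'll fit poses and check reach.

```bash
cat >> h.py <<'E'
def board(L):
    im,d,W,R,o,H,S,V,roi,wood=L
    P=plane(R,o,.022); m=wood&(V>0)&~((H<=14)&(S>175))
    m=cv2.morphologyEx(m.astype(np.uint8),cv2.MORPH_OPEN,np.ones((5,5)))
    m,c=rect(m,P); (cx,cy),(w,h),a=cv2.minAreaRect((c*1000).astype(np.float32))
    a=np.radians(a)  # first side w along angle a
    if w>h: a-=np.pi/2; w,h=h,w
    a=(a+np.pi/2)%np.pi-np.pi/2
    return np.array([cx,cy])/1000,a,(w,h)
def rail(L):
    im,d,W,R,o,H,S,V,roi,wood=L
    P=plane(R,o,.026)[...,:2]; m=wood&(H<=14)&(S>172)
    m,c=rect(cv2.morphologyEx(m.astype(np.uint8),cv2.MORPH_CLOSE,np.ones((3,3))),P)
    return c
def stop_fit(c,th=-.5):
    for _ in range(4):
        Rm=np.array([[np.cos(th),-np.sin(th)],[np.sin(th),np.cos(th)]]); q=c@Rm  # stop axes
        k=q[:,0].max(); n=q[:,1].min()
        A=q[(q[:,0]>k-.006)]; B=q[(q[:,1]<n+.006)]
        A=A[(A[:,1]>n+.01)&(A[:,1]<A[:,1].max()-.008)]; B=B[(B[:,0]<k-.01)&(B[:,0]>B[:,0].min()+.008)]
        ea=np.polyfit(A[:,1],A[:,0],1); eb=np.polyfit(B[:,0],B[:,1],1)
        th+=(-np.arctan(ea[0])*len(A)+np.arctan(eb[0])*len(B))/(len(A)+len(B))
    org=Rm@np.array([np.median(A[:,0])-.018,np.median(B[:,1])+.018])
    return org,th,(np.ptp(q,axis=0),ea[0],eb[0])
E
python3 - <<'E'
from h import *
from scipy.spatial.transform import Rotation as Ro
L=look(); b,a,sz=board(L); s,th,i=stop_fit(rail(L))
print('board',b,a,sz); print('stop',s,th,i)
np.savez('stop.npz',s=s,th=th)
Rm=np.array([[np.cos(th),-np.sin(th)],[np.sin(th),np.cos(th)]])
print('board in stop',(b-s)@Rm, a-th)
W=L[2];m=(W[...,2]>.098)&(W[...,2]<.112)&L[8]; print('jar',((np.median(W[m],0)[:2]-s)@Rm))
def q(yaw): # tool down, tool y along yaw
    x=np.array([-np.sin(yaw),np.cos(yaw),0]);y=np.array([np.cos(yaw),np.sin(yaw),0])
    return np.roll(Ro.from_matrix(np.c_[x,y,np.cross(x,y)] if np.cross(x,y)[2]<0 else np.c_[-x,y,-np.cross(x,y)]).as_quat(),1)
for nm,p,yaw in [('near',(-.105-.105-.06,.17),th+np.pi/2),('nearhome',(-.21-.012,.15),th+np.pi/2),('left',(-.105,.15+.15+.09),th),('lefthome',(-.105,.312),th)]:
    w=s+Rm@np.array(p)
    for z in (.167,.26):
      for k in (0,np.pi):
        r=solve_ik([*w,z],q(yaw+k)); print(nm,w.round(3),np.hypot(*w).round(3),z,None if r is None else np.round(r,2))
E
```

```text
board [0.54067261 0.05314458] -0.5073875148317413 (208.3096923828125, 299.5274353027344)
stop [ 0.58003905 -0.176603  ] -0.5053523828397353 (array([0.13069701, 0.25284818]), np.float64(0.0018095133450024429), np.float64(0.0036190386087176065))
board in stop [-0.14567022  0.18197212] -0.0020351319920060007
jar [-0.11563915  0.15064956]
near [0.426 0.103] 0.438 0.167 [ 0.69  0.29 -0.78 -0.   -0.5  -2.77]
near [0.426 0.103] 0.438 0.167 [ 0.69  0.29 -0.78  0.   -0.5   0.38]
near [0.426 0.103] 0.438 0.26 [ 0.69  0.12 -0.69  0.   -0.76 -2.77]
near [0.426 0.103] 0.438 0.26 [ 0.69  0.12 -0.69  0.   -0.76  0.38]
nearhome [0.458 0.062] 0.463 0.167 [ 0.56  0.32 -0.73 -0.   -0.52 -2.64]
nearhome [0.458 0.062] 0.463 0.167 [ 0.56  0.32 -0.73  0.   -0.52  0.5 ]
nearhome [0.458 0.062] 0.463 0.26 [ 0.56  0.16 -0.64  0.   -0.77 -2.64]
nearhome [0.458 0.062] 0.463 0.26 [ 0.56  0.16 -0.64  0.   -0.77  0.5 ]
left [0.677 0.215] 0.71 0.167 [ 0.58  0.62 -0.15  0.   -0.81  2.05]
left [0.677 0.215] 0.71 0.167 [ 0.58  0.62 -0.15  0.   -0.81 -1.09]
left [0.677 0.215] 0.71 0.26 [ 0.58  0.52 -0.07  0.   -0.97  2.05]
left [0.677 0.215] 0.71 0.26 [ 0.58  0.52 -0.07  0.   -0.97 -1.09]
lefthome [0.639 0.147] 0.656 0.167 [ 0.52  0.55 -0.28  0.   -0.74  2.11]
lefthome [0.639 0.147] 0.656 0.167 [ 0.52  0.55 -0.28  0.   -0.74 -1.03]
lefthome [0.639 0.147] 0.656 0.26 [ 0.52  0.45 -0.21  0.   -0.92  2.11]
lefthome [0.639 0.147] 0.656 0.26 [ 0.52  0.45 -0.21  0.   -0.92 -1.03]
```

The measured poses are plausible. The board is about 40 mm short in x, 32 mm short in y, and nearly in line. I'll push the near edge first with the open fingers, which makes two contacts.

```bash
cat >> h.py <<'E'
from scipy.spatial.transform import Rotation as Ro
try:
    _s=np.load('stop.npz'); S0=_s['s']; TH=float(_s['th'])
    RM=np.array([[np.cos(TH),-np.sin(TH)],[np.sin(TH),np.cos(TH)]])
except Exception: pass
def q(yaw):
    y=np.array([np.cos(yaw),np.sin(yaw),0]); z=np.array([0,0,-1.])
    return np.roll(Ro.from_matrix(np.c_[np.cross(y,z),y,z]).as_quat(),1)
def P(x,y,z): return [*(S0+RM@np.array([x,y])),z]
def here(): return ((np.array(get_eef_pos())[:2]-S0)@RM).round(4)
def inst(v): return (np.array(v)[:2]@RM).round(1)
QN=q(TH-np.pi/2); QL=q(TH+np.pi)
E
python3 - <<'E'
from h import *
move_to(P(-.295,.172,.38),QN); print(get_clock(),get_gripper_width(),get_force())
move_l(P(-.295,.172,.25)); print('down',move_l(P(-.295,.172,.167),vel=.06,force_limit=8),get_eef_pos(),get_force())
print('push',move_l(P(-.216,.172,.167),vel=.03,force_limit=22),here(),inst(get_force()),get_clock())
move_l(P(here()[0]-.012,.172,.167),vel=.04)
L=look('p1.png'); b,a,sz=board(L); print((b-S0)@RM,a-TH,sz,get_clock())
E
```

```text
3.0583 0.9997037210147084 [ 0.22610684 -0.22317175  0.12398701]
down False [0.40529337 0.11681717 0.16731097] [ 0.44419241 -0.58920649  0.23832266]
push False [-0.2161  0.172 ] [-4.1 -0.3] 8.3917
[-0.10037833  0.18169255] -0.0012514968412502547 (210.7856903076172, 298.82965087890625) 8.8917
```

View pics/p1.png

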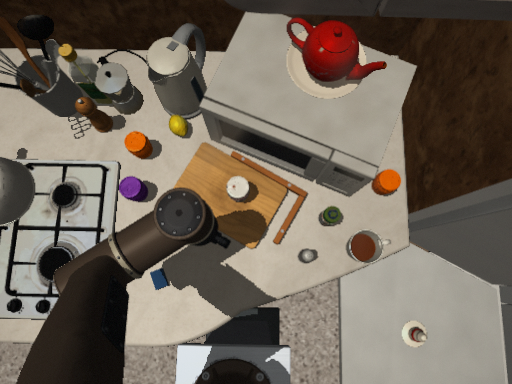

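The picture shows the board close to the long rail and the jar upright at (237,187). The last push read only sliding friction (4 N), so the board hasn't reached the rail. I'll keep pushing until the force rises.

Run:
```python
from h import *
print('push',move_l(P(-.190,.172,.167),vel=.02,force_limit=22),here(),inst(get_force()),np.round(get_wrist_torque(),2),get_clock())
x=here()[0]
move_l(P(x-.02,.172,.167),vel=.05); move_l(P(x-.02,.172,.27),vel=.15)
move_to(P(-.10,.385,.27),QL); print('down',move_l(P(-.10,.385,.167),vel=.1,force_limit=8))
L=look('p2.png'); b,a,sz=board(L); print((b-S0)@RM,a-TH,sz,get_clock())
print('push',move_l(P(-.10,.330,.167),vel=.03,force_limit=22),here(),inst(get_force()),get_clock())
print('push',move_l(P(-.10,.285,.167),vel=.02,force_limit=22),here(),inst(get_force()),get_clock())
y=here()[1]
move_l(P(-.10,y+.02,.167),vel=.05); move_l(P(-.10,y+.02,.30))
L=look('p3.png'); b,a,sz=board(L); print((b-S0)@RM,a-TH,sz,get_clock())
```

```text
push True [-0.2154  0.1718] [-5.2  1.3] [1.   0.94 0.06] 9.7917
down False
[-0.10073255  0.18204268] 0.0005928753716841761 (212.00047302246094, 299.4384765625) 13.775
push False [-0.1     0.3302] [-1.5  4.3] 15.7583
push True [-0.0999  0.307 ] [-0.5  2.8] 17.0833
[-0.09877043  0.14523101] -0.006467897047415683 (213.69578552246094, 299.9444885253906) 18.6917
```

View pics/p3.png

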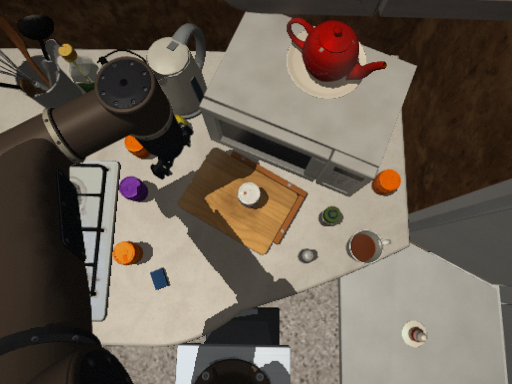

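The board is now in the corner, its right edge at about (305,200) along the short rail, with the jar upright at (249,194). I'll re-seat both edges with gentle nudges and then look from close up.

Run:
```python
from h import *
move_to(P(-.245,.15,.28),QN); print('down',move_l(P(-.245,.15,.167),vel=.12,force_limit=8))
print('push',move_l(P(-.205,.15,.167),vel=.02,force_limit=25),here(),inst(get_force()),get_clock())
x=here()[0]; move_l(P(x-.025,.15,.167),vel=.06); move_l(P(x-.025,.15,.28))
move_to(P(-.105,.335,.28),QL); print('down',move_l(P(-.105,.335,.167),vel=.12,force_limit=8))
print('push',move_l(P(-.105,.295,.167),vel=.02,force_limit=25),here(),inst(get_force()),get_clock())
y=here()[1]; move_l(P(-.105,y+.025,.167),vel=.06); move_l(P(-.105,y+.025,.35))
move_to(P(-.14,.10,.45),QL)
im,d,m=grab('wrist','w1.png'); W,R,o=pts(im,d,m); np.savez('w1.npz',im=im,d=d,W=W,R=R,o=o); print(get_clock())
```

```text
down False
push True [-0.2153  0.1497] [-2.6  2.5] 22.5083
down False
push True [-0.1052  0.3067] [-0.1  2.1] 27.875
30.8667
```

View pics/w1.png

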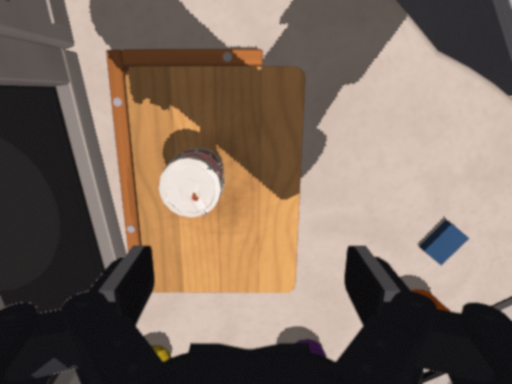

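Run:
```python
import cv2,numpy as np
i=cv2.imread('pics/w1.png'); a=cv2.resize(i[40:260,100:170],None,fx=2.7,fy=2.7,interpolation=2); b=cv2.resize(i[40:90,100:320],None,fx=2.7,fy=2.7,interpolation=2)
b=cv2.convertScaleAbs(b,alpha=1.8); c=np.zeros((max(a.shape[0],b.shape[0]),a.shape[1]+b.shape[1],3),np.uint8); c[:a.shape[0],:a.shape[1]]=cv2.convertScaleAbs(a,alpha=1.4); c[:b.shape[0],a.shape[1]:]=b
cv2.imwrite('pics/w1c.png',c[:600,:800])
```

```text
(no output)
```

View pics/w1c.png

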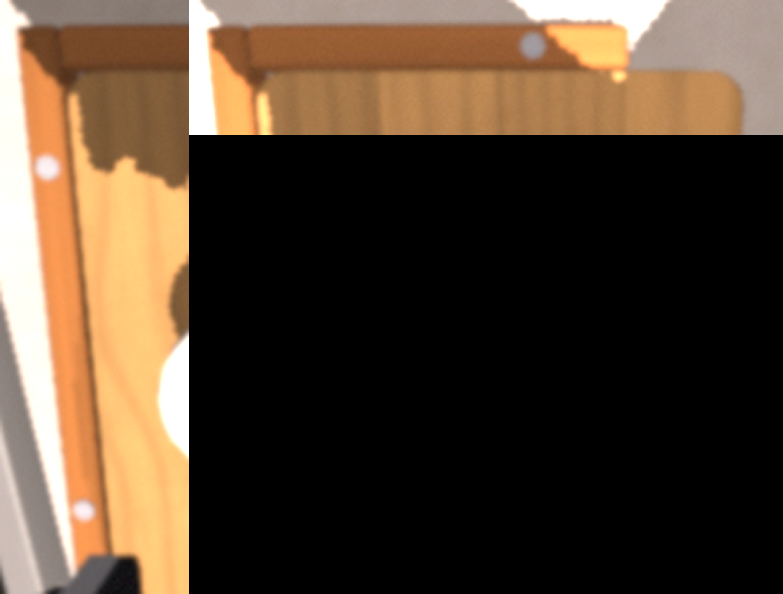

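The crop shows no gap along the short rail and only a thin, even dark line along the long rail. There's time for one last nudge at the near edge, then I'll retreat and hand in.

Run:
```python
from h import *
move_to(P(-.245,.15,.30),QN); move_l(P(-.245,.15,.167),vel=.12,force_limit=8)
print('push',move_l(P(-.205,.15,.167),vel=.02,force_limit=30),here(),inst(get_force()),get_clock())
x=here()[0]; move_l(P(x-.025,.15,.167),vel=.06); move_l(P(x-.025,.15,.35)); move_to(P(-.14,.10,.45),QL)
im,d,m=grab('wrist','w2.png'); print(get_clock())
```

```text
push True [-0.2152  0.1497] [-3.2  1.6] 34.725
37.9083
```

View pics/w2.png

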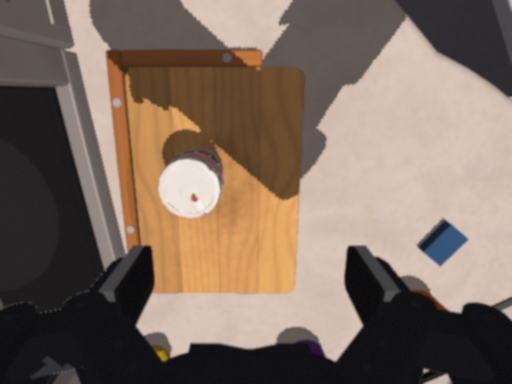

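The last nudge stopped at the same place as before. The board sits against both rails, with its inside corner at (127,66), and the jar stands upright at (190,187). I'll hand it in.

```bash
python3 -c "
from cell import *
print(close_job())"
```

```text
the job is handed in; nothing more can be done
None
```

I pushed the board into the corner stop, where it looks flush against both rails with the jam jar upright on it; the hand is clear, and I handed the job in at about 38 s (no verdict was returned).

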